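Set out a fume hood sampling row

TASK

Get the bench ready for sampling: pull the narrow orange cup out of the wide white one, then stand the three cups upright in a row on the black mat, each centred in its own white ring, with the narrow cup in the end ring next to the blue stirrer, the wide cup in the end ring next to the lab jack, and the green middle-sized cup between them. Stand the amber bottle upright in the middle of the stirrer's round white plate. Do not shove or tip the white flask and the white-lidded blue jar standing beside the mat, and let go of everything.

Things in the scene. Friction and masses are not known exactly. Their poses are not given: they have to be found in the camera images.
- narrow_cup: plain round straight-walled open cup, upright, orange; outside diameter 42 mm, height 82 mm, wall 3.5 mm, floor 4 mm thick. Origin at the centre of its underside, z up. At the start it stands loosely inside the wide cup, on its inner floor, and sticks out 26 mm above its rim.
- middle_cup: plain round straight-walled open cup, upright, green; outside diameter 54 mm, height 70 mm, wall 3.5 mm, floor 4 mm thick. Origin at the centre of its underside, z up. At the start it stands alone on the table.
- wide_cup: plain round straight-walled open cup, upright, white; outside diameter 64 mm, height 60 mm, wall 3.5 mm, floor 4 mm thick. Origin at the centre of its underside, z up. At the start it stands on the table with the narrow cup in it.
- bottle: closed amber bottle with a white label and a blue screw cap, upright on the table, 0.2 to 0.45 kg. Cylindrical body 60 mm in diameter up to 88 mm height, then a shoulder, then a cap 41 mm in diameter from 112 to 138 mm height (the top). Origin at the centre of its underside, z up.
- mat: flat black rubber mat fixed to the table, 110 mm (its x) by 320 mm (its y), 3 mm thick, with three white ring outlines of 78 mm outside diameter in a row along its y axis, centred at y = -105, 0 and +105 mm, x = 0. Origin at the centre of its underside. One end points roughly to the stirrer, the other to the lab jack.
- stirrer: magnetic stirrer with a blue housing, 160 mm wide and 240 mm long, fixed to the table, and a round white plate 130 mm in diameter whose flat top lies 85 mm above the table. Origin on the table directly below the centre of the plate, z up; the housing reaches 160 mm from it to -x (the end with two black knobs, which stand out 16 mm more) and 80 mm to +x, and its top is 68 mm high. It may stand at either end of the mat.
- jack: lab jack (scissor lifting platform), fixed, 140 mm (x) by 130 mm (y), light grey metal top 85 mm above the table, with a black knob on its -x side reaching 94 mm from the centre. Origin at the centre of its underside. It stands at the opposite end of the mat from the stirrer and only marks that end; nothing goes on it.
- flask: bystander: white conical flask with a red stopper, foot 66 mm in diameter, 98 mm high, loose on the table beside the mat. Origin at the centre of its underside. Leave it where it is.
- jar: bystander: blue jar with a white lid and label, 56 mm in diameter, 60 mm high, loose on the table beside the mat. Origin at the centre of its underside. Leave it where it is.
Mind the look-alikes: they are no part of the job. Several things look just like the middle_cup: the one meant starts farthest from the robot's base.

How it is judged:
At the end, for the whole second after the job is handed in: Cups upright on the mat, each within 12 mm of its ring's centre along both mat axes: narrow at the stirrer's end, middle in the centre, wide at the jack's end. Bottle upright on the stirrer's plate within 15 mm of its centre. Tilts under 0.1 rad; all at rest and released (((y of stirrer in the frame of mat above 0 m and x of narrow_cup in the frame of mat between -0.012 and 0.012 m and y of narrow_cup in the frame of mat between 0.093 and 0.117 m and x of middle_cup in the frame of mat between -0.012 and 0.012 m and y of middle_cup in the frame of mat between -0.012 and 0.012 m and x of wide_cup in the frame of mat between -0.012 and 0.012 m and y of wide_cup in the frame of mat between -0.117 and -0.093 m) or (y of stirrer in the frame of mat below 0 m and x of narrow_cup in the frame of mat between -0.012 and 0.012 m and y of narrow_cup in the frame of mat between -0.117 and -0.093 m and x of middle_cup in the frame of mat between -0.012 and 0.012 m and y of middle_cup in the frame of mat between -0.012 and 0.012 m and x of wide_cup in the frame of mat between -0.012 and 0.012 m and y of wide_cup in the frame of mat between 0.093 and 0.117 m)) and height (world z) of narrow_cup between -0.001 and 0.006 m and height (world z) of middle_cup between -0.001 and 0.006 m and height (world z) of wide_cup between -0.001 and 0.006 m and horizontal distance between bottle and stirrer below 0.015 m and height (world z) of bottle between 0.081 and 0.088 m and angle between each of narrow_cup, middle_cup, wide_cup, bottle's own z axis and vertical below 0.1 rad and linear speed of each of narrow_cup, middle_cup, wide_cup, bottle below 0.02 m/s and angular speed of each of narrow_cup, middle_cup, wide_cup, bottle below 0.2 rad/s); the robot touches nothing.
It fails at once if the white flask beside the mat is shoved or tipped (distance of flask from where it was at the start of the episode above 0.02 m or angle between flask's own z axis and vertical above 0.3 rad).
It fails at once if the blue jar beside the mat is shoved or tipped (distance of jar from where it was at the start of the episode above 0.02 m or angle between jar's own z axis and vertical above 0.3 rad).
It also fails if it takes over 96 s, if anything falls off the work surface, if the arm or the gripper's body presses on something with over 40 N, if the wrist force passes 120 N, or if a joint passes its speed limit or range.

ROBOT

A 7-joint arm with a two-finger parallel gripper is mounted at the origin on the work surface. World frame = base frame: x ahead of the robot, y to its left, z up, the work surface at z = 0. Lengths are in m, angles in rad, forces in N, time in s.
With the tool pointing down it reaches from about 0.4 to 0.85 m from the base axis. Payload 10.4 kg.
Tool frame: the origin (TCP) lies on the centre line of the jaws, within the pads' length; the fingertips stand 17 mm ahead of it and the grasp point (between the pads) lies 2 mm behind it (env.tip_reach is the distance from the TCP to the fingertips, in m); z points along the fingers, y is the line along which they close (so a half turn about z gives the same grasp; the last joint's range is limited). The gripper opens to 85 mm and grips with 20 to 120 N. Pads are 22 mm wide; open, the fingers measure 114 mm over their backs; the gripper's body (76 mm by 85 mm) begins 54 mm behind the grasp point. The pads swing forward as they close: fully open they stand 13 mm farther back than shut.
Start: joints at [1.087, 0.332, -0.065, 1.46, 0.022, 1.35, -0.088], TCP at [0.278, -0.56, 0.248] pointing down, gripper open.
Joint ranges: [-2.6, 2.6], [-0.5, 2.12], [-1.47, 1.34], [0.16, 2.42], [-1.27, 4.41], [0.06, 2.06], [-2.6, 2.6]. Speed limits (rad/s): [2.22, 2.22, 2.79, 2.79, 3.14, 3.14, 3.14].

INTERFACE

Orientations are given as a rotation vector (axis times angle).
In Python, from rig import env, vision, models gives the robot as it stands.
- The arm moves only by the shell command python3 -m inch 'ROWS' [FORCE]. ROWS is JSON, a list of rows, each a list of 7 numbers: the shift along the tool's x, y, z in m, then the turn, a rotation vector about the tool's x, y, z in degrees, then the opening, from 0 (shut) to 1 (fully open). In form: [[tx, ty, tz, rx, ry, rz, claw], ...]. A call has 1 to 12 rows; each row shifts and turns the commanded pose from where the row before left it, along the tool's axes as they then stand; what a row does not reach is not made up. A row lasts 1/10 s, in which the tool goes at most 50 mm and 8.59 degrees, less where a joint would pass 70% of its speed; a pose out of reach is approached as far as the arm can. A call with a gripper value outside its range is refused whole. The fingers move at their own pace and stop on an object; FORCE is the grip in N (left out, the last holds). Time passes only in rows, so rows that do not move let the fingers close. It gives the time, the measured TCP pose, the force, the opening and the grip force at its end, in the units of the state.
- env.state(): the state, without advancing time (a new reading comes with each control period).
- vision.capture(name): name is "scene" or "top" or "wrist"; returns a dict with "pixels" (480x640x3 uint8, red, green, blue), "intrinsics" (3x3 intrinsics, pixels), "camera_from_world" (4x4, takes a point from world to camera coordinates). Camera axes: x right, y up, looking along -z (the intrinsics and any distortion apply to the point x, -y, -z); pixel columns grow to the right and rows downward; lengths in m; the calibration is good to about 2 mm. A picture is of the moment at which its call begins. There is no depth.
- env.sign_off(): hands the job in; it is judged then, once.
Trained networks look in the newest picture that a camera, given by its name, has taken for a name from the list of things; names that differ only in an ending like _2 or _b are one class to them, and where a whole thing is asked for, a point or a joint stands for the part that bears it (a point fixed in the world has none). Each returns a list of dicts, best first, with "conf" (0 to 1); they miss things now and then, are a little off and sometimes report something else, mostly with a low value. They report only what shows in the picture. A call takes as long as a camera call. They do not tell look-alikes from the thing itself.
- models.boxes_of(query, camera): "point" ([x, y, z] in m, in world coordinates, good to about 4 mm: the middle of the surface that is visible of it).
- models.trace(query, camera): "region" (480x640 bool, what is visible of it).
- models.spot_point(query, camera): "point" ([x, y, z] in m, in world coordinates, good to about 4 mm: a listed point, or the origin of a listed thing).
The state is a dict: "t": time; "joint_positions": joint angles; "qvel": joint speeds; "tau": joint torques, N m; "tcp_pos": TCP position; "ee_rot": TCP orientation; "wrist_force": force on the tool from outside, world axes, zero at the start; "moment": the same for the moment, N m; "grip_width": finger opening in m; "finger_force": force on a finger pad.
Only numpy, scipy, OpenCV 4.12 (cv2) and the standard library are available. Lean on these libraries where they do the work, as an engineer would, in place of code of your own. Each camera call takes 0.05 s, during which the arm holds its last target. There are 200 camera calls.

## Working session

There is one attempt and no reset: what is moved stays moved. The work goes in short steps, Python scripts to look and compute and a shell command to move; the robot and the scene stay as the last step left them, time stands still between calls to the robot, and variables do not carry over. Pictures are saved under pics/ and viewed, at most 14 in all, crops included, and the job is handed in when it is done.

```bash
ls; mkdir -p pics; python3 - <<'E'
from rig import env, vision, models
import cv2,numpy as np
for c in ["scene","top"]:
    p=vision.capture(c); cv2.imwrite(f"pics/{c}0.png",p["pixels"][:,:,::-1])
    for q in ["narrow_cup","middle_cup","wide_cup","bottle","mat","stirrer","jack","flask","jar"]:
        print(c,q,[(np.round(d["point"],3).tolist(),round(d["conf"],2)) for d in models.spot_point(q,c)])
s=env.state();print({k:np.round(v,3).tolist() for k,v in s.items()},env.tip_reach)
E
```

```text
pics
scene narrow_cup [([0.458, -0.166, 0.007], 0.68)]
scene middle_cup [([0.348, 0.179, 0.002], 0.96), ([0.206, 0.289, 0.003], 0.89), ([0.266, 0.229, -0.002], 0.62), ([0.459, 0.16, -0.001], 0.59)]
scene wide_cup [([0.459, -0.166, 0.001], 0.71)]
scene bottle [([0.447, 0.017, -0.003], 0.69), ([0.606, 0.016, 0.006], 0.37)]
scene mat [([0.607, 0.021, 0.003], 0.69)]
scene stirrer [([0.487, 0.367, 0.003], 0.65)]
scene jack []
scene flask [([0.711, 0.268, 0.004], 0.62), ([0.445, 0.016, -0.005], 0.6)]
scene jar [([0.705, -0.276, -0.001], 0.65), ([0.442, 0.016, -0.002], 0.61)]
top narrow_cup [([0.457, -0.166, 0.003], 0.66)]
top middle_cup [([0.347, 0.18, 0.001], 0.72), ([0.452, 0.162, 0.002], 0.71), ([0.267, 0.227, 0.001], 0.68), ([0.202, 0.287, 0.001], 0.58)]
top wide_cup [([0.46, -0.164, -0.0], 0.83)]
top bottle [([0.447, 0.014, -0.002], 0.68)]
top mat [([0.606, 0.021, -0.002], 0.75)]
top stirrer [([0.487, 0.367, -0.003], 0.88)]
top jack [([0.487, -0.351, -0.001], 0.91)]
top flask [([0.711, 0.271, 0.003], 0.84)]
top jar [([0.701, -0.277, 0.001], 0.85)]
{'t': 1.0, 'joint_positions': [1.087, 0.332, -0.065, 1.46, 0.022, 1.35, -0.089], 'qvel': [0.0, -0.001, -0.0, 0.002, -0.001, -0.0, -0.0], 'tau': [0.0, -62.526, 0.05, -39.183, 0.017, 0.002, 0.0], 'tcp_pos': [0.278, -0.56, 0.248], 'ee_rot': [3.058, 0.717, 0.0], 'wrist_force': [-0.292, -0.391, -1.129], 'moment': [-0.02, 0.043, 0.024], 'finger_force': 0.0, 'grip_width': 0.086} 0.017
```

View pics/top0.png

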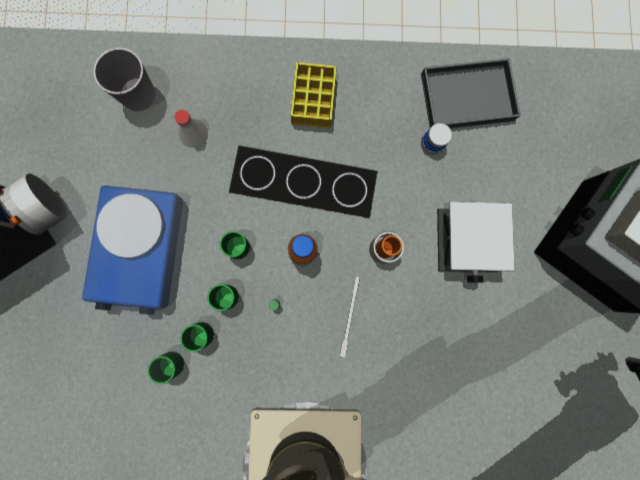

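View pics/scene0.png

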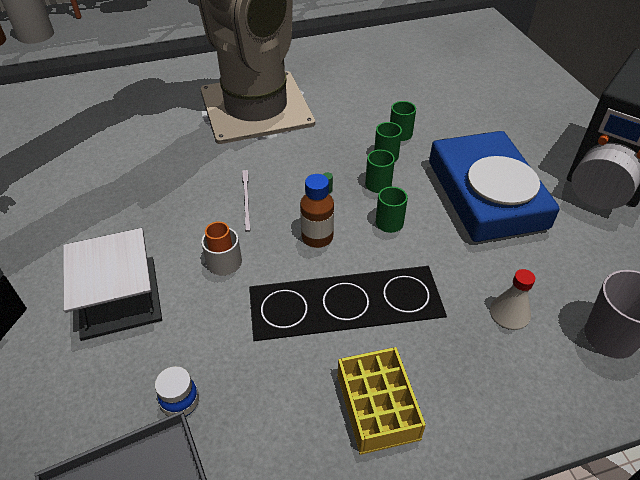

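The top view shows the mat with rings at (257,173), (304,181) and (350,189). The stirrer plate is at (130,225) on the +y side and the jack at (481,237). The nested cups are at (389,247) and the bottle cap at (302,246). Of the green cups, the one farthest from the base is at (234,244). The scene view agrees.

```bash
cat > h.py <<'E'
from rig import env, vision, models
import cv2,numpy as np
def ray(p,uv,z):
    K=np.array(p["intrinsics"]);T=np.array(p["camera_from_world"])
    d=np.linalg.inv(K)@[uv[0],uv[1],1]; d=np.array([d[0],-d[1],-d[2]])
    R=T[:3,:3];c=-R.T@T[:3,3];w=R.T@d
    return c+w*(z-c[2])/w[2]
def fit(p,pts,z):
    w=np.array([ray(p,q,z)[:2] for q in pts]); A=np.c_[2*w,np.ones(len(w))]
    s=np.linalg.lstsq(A,(w**2).sum(1),rcond=None)[0]
    return s[:2].round(4),round(float(np.sqrt(s[2]+s[0]**2+s[1]**2)),4)
def contours(m):
    return [c[:,0,:] for c in cv2.findContours(m.astype(np.uint8),cv2.RETR_EXTERNAL,cv2.CHAIN_APPROX_NONE)[0] if len(c)>25]
E
python3 - <<'E'
from h import *
for cam in ["top","scene"]:
    p=vision.capture(cam);print(cam,p.keys())
    im=p["pixels"];hsv=cv2.cvtColor(im,cv2.COLOR_RGB2HSV).astype(int)
    H,S,V=hsv[...,0],hsv[...,1],hsv[...,2]
    mm=models.trace("mat",cam)[0]["region"].astype(np.uint8)
    mm=cv2.erode(cv2.morphologyEx(mm,cv2.MORPH_CLOSE,np.ones((9,9))),np.ones((3,3)))>0
    for c in contours(mm&(V>110)): print("ring",fit(p,c,0.003))
    m=models.trace("stirrer",cam)[0]["region"]
    for c in contours(m&(S<60)&(V>130)): print("plate",fit(p,c,0.085))
    m=(H>105)&(H<125)&(S>150)
    for c in contours(m):
        print("blue",c.mean(0).round(),fit(p,c,0.138))
    g=(H>50)&(H<80)&(S>120)
    for c in contours(g): print("green",c.mean(0).round(),fit(p,c,0.07))
    o=(H<15)&(S>150)&(V>60)
    for c in contours(o): print("orange",c.mean(0).round(),fit(p,c,0.086))
E
```

```text
top dict_keys(['pixels', 'intrinsics', 'camera_from_world'])
ring (array([ 0.5914, -0.0855]), 0.0383)
ring (array([0.6079, 0.0184]), 0.0384)
ring (array([0.6243, 0.122 ]), 0.0382)
blue [127. 276.] (array([0.3772, 0.3411]), 0.0587)
blue [302. 246.] (array([0.4473, 0.0171]), 0.0191)
blue [  2. 215.] (array([0.4928, 0.5772]), 0.0098)
blue [103. 198.] (array([0.5291, 0.3976]), 0.0153)
blue [432. 144.] (array([ 0.6639, -0.2386]), 0.0201)
green [162. 369.] (array([0.2037, 0.2871]), 0.0257)
green [196. 336.] (array([0.2682, 0.2228]), 0.0285)
green [222. 297.] (array([0.3469, 0.1753]), 0.027)
green [234. 245.] (array([0.4532, 0.1562]), 0.0271)
green [615. 184.] (array([ 0.6031, -0.6473]), 0.0301)
orange [302. 251.] (array([0.4485, 0.0171]), 0.026)
orange [389. 246.] (array([ 0.4575, -0.1582]), 0.0216)
orange [181. 116.] (array([0.7162, 0.2741]), 0.0128)
scene dict_keys(['pixels', 'intrinsics', 'camera_from_world'])
ring (array([ 0.5898, -0.0846]), 0.0383)
ring (array([0.6064, 0.0193]), 0.0382)
ring (array([0.6226, 0.1232]), 0.0382)
plate (array([0.486, 0.367]), 0.0633)
blue [179. 399.] (array([ 0.7706, -0.2608]), 0.0202)
blue [317. 186.] (array([0.4593, 0.0144]), 0.0269)
blue [492. 185.] (array([0.5355, 0.2971]), 0.1046)
blue [623. 128.] (array([0.4761, 0.6094]), 0.0328)
green [328. 175.] (array([0.3655, 0.0652]), 0.007)
green [390. 165.] (array([0.3926, 0.2722]), 0.1506)
orange [525. 281.] (array([0.7076, 0.2768]), 0.017)
orange [218. 237.] (array([ 0.4735, -0.1631]), 0.0288)
orange [317. 204.] (array([0.4491, 0.0178]), 0.0252)
orange [603. 139.] (array([0.4436, 0.6126]), 0.0129)
orange [75.  8.] (array([-0.4758, -0.3764]), 0.0365)
```

```bash
python3 -m inch '[[0,0,0,0,0,-8,1],[0,0,0,0,0,-8,1],[0,0,0,0,0,-8,1],[0,0,0,0,0,-8,1],[0,0,0,0,0,-8,1],[0,0,0,0,0,-8,1],[0,0,0,0,0,-8,1],[0,0,0,0,0,-7.6,1],[0,0,0,0,0,0,1]]' 40
```

```text
t: 2.2
tcp_pos: [0.2779, -0.5598, 0.2483]
ee_rot: [2.219, 2.224, 0.0]
wrist_force: [0.1, -0.3, 0.1]
grip_width: 0.0852
finger_force: 0.0
```

```bash
python3 -m inch '[[0.04,0.018,0,0,0,0,1],[0.04,0.018,0,0,0,0,1],[0.04,0.018,0,0,0,0,1],[0.04,0.018,0,0,0,0,1],[0.04,0.018,0,0,0,0,1],[0.04,0.018,0,0,0,0,1],[0.04,0.018,0,0,0,0,1],[0.04,0.018,0,0,0,0,1],[0.04,0.018,0,0,0,0,1],[0.037,0.018,0,0,0,0,1],[0,0,0,0,0,0,1],[0,0,0,0,0,0,1]]'
python3 - <<'E'
from h import *
p=vision.capture("wrist");cv2.imwrite("pics/w1.png",p["pixels"][:,:,::-1])
im=p["pixels"];hsv=cv2.cvtColor(im,cv2.COLOR_RGB2HSV).astype(int);H,S,V=hsv[...,0],hsv[...,1],hsv[...,2]
for c in contours((H<15)&(S>150)&(V>60)): print("orange",c.mean(0).round(),fit(p,c,0.086))
for q in ["narrow_cup","wide_cup"]: print(q,[(d["point"],d["conf"]) for d in models.spot_point(q,"wrist")])
E
```

```text
t: 3.4
tcp_pos: [0.4582, -0.1622, 0.2484]
ee_rot: [2.222, 2.22, -0.0]
wrist_force: [0.1, -0.9, 0.3]
grip_width: 0.0854
finger_force: 0.0
orange [314. 229.] (array([ 0.4591, -0.167 ]), 0.0168)
orange [318. 205.] (array([ 0.4595, -0.1574]), 0.0156)
orange [299.   4.] (array([ 0.4475, -0.0024]), 0.012)
narrow_cup [([0.4608, -0.167, 0.0031], 0.93)]
wide_cup []
```

View pics/w1.png

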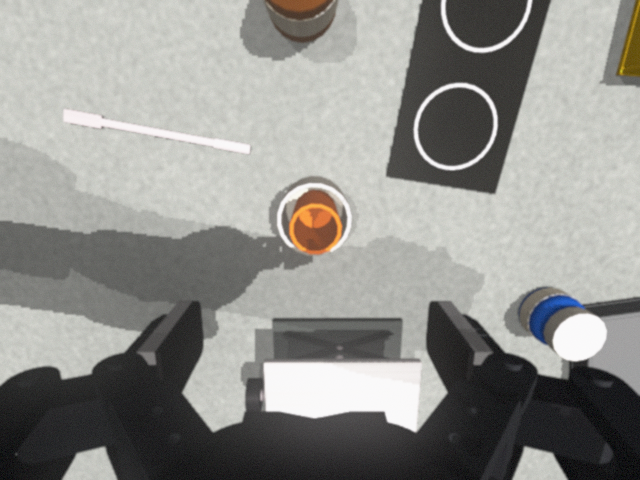

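The wrist view shows the orange rim centred at about (316,229), inside the white rim at (314,218). The jaws straddle the cup along the x direction.

```bash
python3 -m inch '[[-0.004,0.002,0.03,0,0,0,1],[0,0,0.04,0,0,0,1],[0,0,0.04,0,0,0,1],[0,0,0.03,0,0,0,1],[0,0,0.018,0,0,0,1],[0,0,0.010,0,0,0,1],[0,0,0,0,0,0,0.4],[0,0,0,0,0,0,0.2],[0,0,0,0,0,0,0.2],[0,0,0,0,0,0,0.2],[0,0,0,0,0,0,0.2]]' 40
```

```text
t: 4.65
tcp_pos: [0.4606, -0.1673, 0.0817]
ee_rot: [2.22, 2.22, 0.0]
wrist_force: [-1.3, -0.3, 5.1]
grip_width: 0.0404
finger_force: 39.8
```

```bash
python3 -m inch '[[0,0,-0.01,0,0,0,0.2],[0,0,-0.03,0,0,0,0.2],[0,0,-0.04,0,0,0,0.2],[0,0,-0.04,0,0,0,0.2],[0,0,0,0,0,0,0.2]]' 40
python3 - <<'E'
from h import *
p=vision.capture("scene");cv2.imwrite("pics/s1.png",p["pixels"][100:420,60:540,::-1])
p=vision.capture("top")
for q in ["wide_cup","narrow_cup"]: print(q,[(d["point"],d["conf"]) for d in models.spot_point(q,"top")])
m=models.trace("wide_cup","top")[0]["region"]
for c in contours(m): print(c.mean(0),fit(p,c,0.06))
E
```

```text
t: 5.15
tcp_pos: [0.4627, -0.1674, 0.2067]
ee_rot: [2.215, 2.215, 0.005]
wrist_force: [0.5, -0.1, -1.0]
grip_width: 0.0407
finger_force: 40.5
wide_cup [([0.4591, -0.1622, 0.0004], 0.67)]
narrow_cup [([0.4596, -0.1663, 0.1276], 0.68), ([0.6088, 0.0199, 0.0008], 0.39)]
[382.90909091 248.60227273] (array([ 0.4545, -0.1516]), 0.0274)
```

View pics/s1.png

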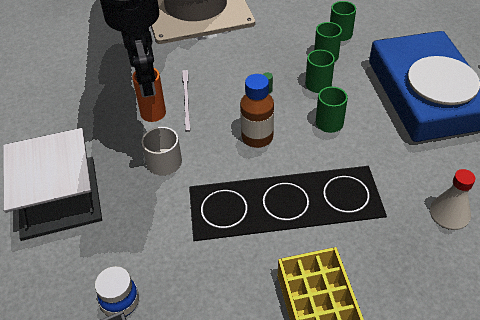

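The narrow cup is out and hanging straight in the jaws, and the wide cup is still standing at about crop (162,150).

```bash
python3 -m inch '[[0.036,0.02,0,0,0,0,0.2],[0.036,0.02,0,0,0,0,0.2],[0.036,0.02,0,0,0,0,0.2],[0.036,0.02,0,0,0,0,0.2],[0.036,0.02,0,0,0,0,0.2],[0.036,0.02,0,0,0,0,0.2],[0.036,0.02,0,0,0,0,0.2],[0.036,0.02,0.01,0,0,0,0.2],[0,0,0.03,0,0,0,0.2],[0,0,0.03,0,0,0,0.2],[0,0,0,0,0,0,0.2],[0,0,0,0,0,0,0.2]]'
```

```text
t: 6.6
tcp_pos: [0.6195, 0.121, 0.1299]
ee_rot: [-2.221, -2.22, 0.002]
wrist_force: [-0.9, 0.2, 0.5]
grip_width: 0.0402
finger_force: 40.6
```

```bash
python3 -m inch '[[0.0015,0.004,0.02,0,0,0,0.2],[0,0,0.015,0,0,0,0.2],[0,0,0.008,0,0,0,0.2],[0,0,0.003,0,0,0,0.2],[0,0,0,0,0,0,0.2],[0,0,0,0,0,0,0.2]]'
python3 - <<'E'
from h import *
for cam in ["top","scene"]:
    p=vision.capture(cam)
    print([(np.round(d["point"],4),d["conf"]) for d in models.spot_point("narrow_cup",cam)])
E
```

```text
t: 7.2
tcp_pos: [0.6242, 0.1228, 0.0849]
ee_rot: [2.221, 2.221, 0.001]
wrist_force: [0.0, -0.5, -0.7]
grip_width: 0.0406
finger_force: 40.6
[]
[(array([0.6238, 0.1249, 0.0071]), 0.58)]
```

```bash
python3 -m inch '[[0,0,0.002,0,0,0,0.2],[0,0,0.0015,0,0,0,0.2],[0,0,0,0,0,0,0.2],[0,0,0,0,0,0,0.2]]'
```

```text
t: 7.8
tcp_pos: [0.624, 0.1227, 0.0809]
ee_rot: [2.221, 2.221, 0.0]
wrist_force: [0.3, 0.6, 1.0]
grip_width: 0.0399
finger_force: 40.7
```

```bash
python3 -m inch '[[0,0,0,0,0,0,0.6],[0,0,0,0,0,0,1],[0,0,0,0,0,0,1],[0,0,0,0,0,0,1],[0,0,-0.02,0,0,0,1],[0,0,-0.04,0,0,0,1],[0,0,-0.04,0,0,0,1],[0.009,-0.04,-0.02,0,0,0,1],[0.009,-0.04,0,0,0,0,1],[0.009,-0.04,0,0,0,0,1],[0.009,-0.04,0,0,0,0,1],[0,0,0,0,0,0,1]]'
python3 - <<'E'
from h import *
p=vision.capture("wrist");cv2.imwrite("pics/w2.png",p["pixels"][:,:,::-1])
print([(np.round(d["point"],4),d["conf"]) for d in models.spot_point("middle_cup","wrist")])
for cam in ["scene","top"]:
    p=vision.capture(cam);print([(np.round(d["point"],4),d["conf"]) for d in models.spot_point("narrow_cup",cam)])
E
```

```text
t: 9.0
tcp_pos: [0.4598, 0.1604, 0.2009]
ee_rot: [2.215, 2.225, -0.003]
wrist_force: [0.4, -0.1, -0.1]
grip_width: 0.0857
finger_force: 0.0
[(array([ 0.4552,  0.1563, -0.0015]), 0.74), (array([0.3464, 0.1776, 0.0019]), 0.73), (array([ 0.2646,  0.224 , -0.0053]), 0.72)]
[(array([0.6218, 0.1202, 0.0047]), 0.74), (array([ 0.4463,  0.0147, -0.0038]), 0.17)]
[(array([0.6217, 0.1207, 0.0032]), 0.89)]
```

View pics/w2.png

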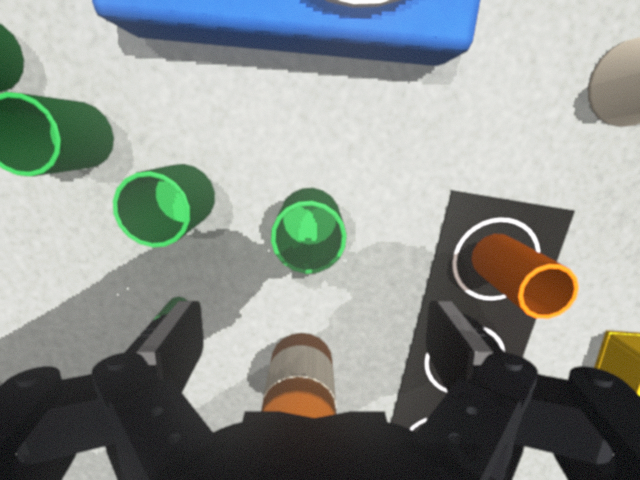

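The wrist view shows the narrow cup standing in its ring at about (500,255) and the target green cup's rim centred between the jaws at (309,238). The neighbouring green cup is clear of the fingers.

```bash
python3 -m inch '[[-0.002,-0.005,0.03,0,0,0,1],[0,0,0.04,0,0,0,1],[0,0,0.04,0,0,0,1],[0,0,0.03,0,0,0,1],[0,0,0.01,0,0,0,1],[0,0,0,0,0,0,1],[0,0,0,0,0,0,0.4],[0,0,0,0,0,0,0.3],[0,0,0,0,0,0,0.3],[0,0,0,0,0,0,0.3],[0,0,0,0,0,0,0.3]]' 40
```

```text
t: 10.4
tcp_pos: [0.4601, 0.157, 0.0524]
ee_rot: [2.22, 2.22, 0.003]
wrist_force: [0.0, -0.3, 7.1]
grip_width: 0.052
finger_force: 42.2
```

```bash
python3 -m inch '[[0,0,-0.01,0,0,0,0.3],[0,0,-0.03,0,0,0,0.3],[0,0,-0.04,0,0,0,0.3],[0,0,-0.04,0,0,0,0.3],[-0.028,0.029,0,0,0,0,0.3],[-0.028,0.029,0,0,0,0,0.3],[-0.028,0.029,0,0,0,0,0.3],[-0.028,0.029,0,0,0,0,0.3],[-0.026,0.03,0,0,0,0,0.3],[0,0,0.02,0,0,0,0.3],[0,0,0.03,0,0,0,0.3],[0,0,0,0,0,0,0.3]]'
python3 - <<'E'
from h import *
for cam in ["top","scene"]:
    p=vision.capture(cam)
    print([(np.round(d["point"],4),d["conf"]) for d in models.spot_point("middle_cup",cam)])
print(env.state()["tcp_pos"])
E
```

```text
t: 11.6
tcp_pos: [0.6029, 0.0181, 0.1182]
ee_rot: [-2.219, -2.218, 0.006]
wrist_force: [-0.3, -0.8, -1.1]
grip_width: 0.0521
finger_force: 42.1
[(array([0.2001, 0.2936, 0.0044]), 0.8), (array([0.3456, 0.1811, 0.0009]), 0.75), (array([0.5986, 0.0217, 0.0705]), 0.41)]
[(array([0.2032, 0.2891, 0.0036]), 0.77), (array([0.607 , 0.0253, 0.0683]), 0.7), (array([0.3502, 0.1802, 0.0029]), 0.61), (array([ 0.7065, -0.2776, -0.0023]), 0.54), (array([ 0.2627,  0.2334, -0.0023]), 0.52)]
[0.60569918 0.01900762 0.12295575]
```

```bash
python3 -m inch '[[-0.002,0.001,0.02,0,0,0,0.3],[0,0,0.02,0,0,0,0.3],[0,0,0.015,0,0,0,0.3],[0,0,0.005,0,0,0,0.3],[0,0,0,0,0,0,0.3],[0,0,0,0,0,0,0.3],[0,0,0,0,0,0,0.3]]'
```

```text
t: 12.5
tcp_pos: [0.6065, 0.0168, 0.0619]
ee_rot: [2.221, 2.221, 0.002]
wrist_force: [0.4, -0.9, -0.3]
grip_width: 0.052
finger_force: 42.1
```

```bash
python3 -m inch '[[0,0,0.003,0,0,0,0.3],[0,0,0.003,0,0,0,0.3],[0,0,0,0,0,0,0.3],[0,0,0,0,0,0,0.3],[0,0,0,0,0,0,0.3]]'
```

```text
t: 13.0
tcp_pos: [0.6061, 0.0166, 0.0554]
ee_rot: [2.221, 2.221, 0.0]
wrist_force: [-2.8, 0.2, 5.5]
grip_width: 0.0521
finger_force: 43.0
```

```bash
python3 -m inch '[[0,0,0,0,0,0,0.6],[0,0,0,0,0,0,1],[0,0,0,0,0,0,1],[0,0,0,0,0,0,1],[0,0,-0.03,0,0,0,1],[0,0,-0.05,0,0,0,1],[0,0,-0.05,0,0,0,1],[-0.036,-0.029,-0.01,0,0,0,1],[-0.036,-0.029,0,0,0,0,1],[-0.036,-0.029,0,0,0,0,1],[-0.036,-0.03,0,0,0,0,1],[-0.036,-0.03,0,0,0,0,1]]'
python3 -m inch '[[0,0,0,0,0,0,1],[0,0,0,0,0,0,1]]'
python3 - <<'E'
from h import *
p=vision.capture("wrist");cv2.imwrite("pics/w3.png",p["pixels"][:,:,::-1])
print([(np.round(d["point"],4),d["conf"]) for d in models.spot_point("wide_cup","wrist")])
for d in models.trace("wide_cup","wrist")[:1]:
    for c in contours(d["region"]): print(fit(p,c,.06))
for cam in ["scene","top"]:
    p=vision.capture(cam)
    for q in ["middle_cup","wide_cup"]: print(q,[(np.round(d["point"],4),d["conf"]) for d in models.spot_point(q,cam)])
E
```

```text
t: 14.2
tcp_pos: [0.4575, -0.1646, 0.1949]
ee_rot: [2.221, 2.221, 0.0]
wrist_force: [0.4, -0.8, 0.3]
grip_width: 0.0853
finger_force: 0.0
t: 14.4
tcp_pos: [0.4584, -0.1642, 0.195]
ee_rot: [2.224, 2.218, -0.0]
wrist_force: [0.4, 0.9, 0.5]
grip_width: 0.0858
finger_force: 0.0
[(array([ 0.4589, -0.1621,  0.0041]), 0.77), (array([ 0.4827, -0.3519,  0.002 ]), 0.4)]
(array([ 0.4577, -0.1611]), 0.0324)
middle_cup [(array([0.3489, 0.1843, 0.0036]), 0.82), (array([0.2051, 0.2866, 0.0025]), 0.75), (array([ 0.2651,  0.2312, -0.0038]), 0.71), (array([0.6112, 0.0213, 0.0025]), 0.64)]
wide_cup [(array([ 0.4565, -0.1653, -0.0023]), 0.64)]
middle_cup [(array([0.2638, 0.2253, 0.001 ]), 0.95), (array([0.6025, 0.0181, 0.0074]), 0.85), (array([0.1974, 0.2886, 0.0018]), 0.61), (array([ 0.3468,  0.1793, -0.0027]), 0.57)]
wide_cup [(array([ 0.4578, -0.1653,  0.0036]), 0.69)]
```

View pics/w3.png

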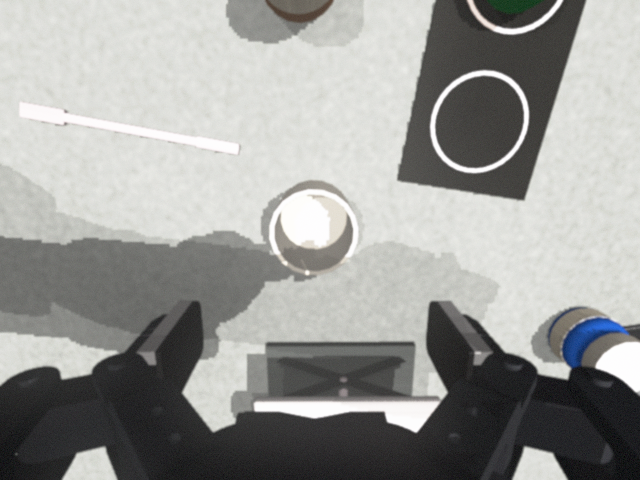

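The wide cup's rim is centred between the jaws at (314,231), and the jack-end ring is free at (480,121).

```bash
python3 -m inch '[[0.0005,0,0.04,0,0,0,1],[0,0,0.04,0,0,0,1],[0,0,0.04,0,0,0,1],[0,0,0.02,0,0,0,1],[0,0,0.01,0,0,0,1],[0,0,0,0,0,0,1],[0,0,0,0,0,0,0.6],[0,0,0,0,0,0,0.4],[0,0,0,0,0,0,0.4],[0,0,0,0,0,0,0.4],[0,0,0,0,0,0,0.4]]' 40
```

```text
t: 15.95
tcp_pos: [0.46, -0.1632, 0.0466]
ee_rot: [2.22, 2.219, 0.001]
wrist_force: [-1.5, 0.7, 4.8]
grip_width: 0.0634
finger_force: 43.1
```

```bash
python3 -m inch '[[0,0,-0.01,0,0,0,0.4],[0,0,-0.03,0,0,0,0.4],[0,0,-0.03,0,0,0,0.4],[0.019,0.033,0,0,0,0,0.4],[0.019,0.033,0,0,0,0,0.4],[0.02,0.033,0,0,0,0,0.4],[0.02,0.0315,0,0,0,0,0.4],[0,0,0,0,0,0,0.4],[0,0,0.03,0,0,0,0.4],[0,0,0.015,0,0,0,0.4],[0,0,0,0,0,0,0.4],[0,0,0,0,0,0,0.4]]'
python3 - <<'E'
from h import *
for cam in ["top","scene"]:
    p=vision.capture(cam)
    print([(np.round(d["point"],4),d["conf"]) for d in models.spot_point("wide_cup",cam)])
print(env.state()["tcp_pos"])
E
```

```text
t: 17.15
tcp_pos: [0.5894, -0.0852, 0.0707]
ee_rot: [2.222, 2.221, 0.0]
wrist_force: [0.4, -0.9, 0.1]
grip_width: 0.0632
finger_force: 44.4
[(array([ 0.5923, -0.0836,  0.0229]), 0.64)]
[(array([ 0.5912, -0.0876,  0.0261]), 0.9)]
[ 0.58995277 -0.08503184  0.07098094]
```

```bash
python3 -m inch '[[0,0,0.012,0,0,0,0.4],[0,0,0.005,0,0,0,0.4],[0,0,0.003,0,0,0,0.4],[0,0,0.0015,0,0,0,0.4],[0,0,0,0,0,0,0.4],[0,0,0,0,0,0,0.4]]'
```

```text
t: 17.95
tcp_pos: [0.5891, -0.0848, 0.0497]
ee_rot: [2.221, 2.221, -0.002]
wrist_force: [-10.5, -0.9, 19.6]
grip_width: 0.0635
finger_force: 46.1
```

```bash
python3 -m inch '[[0,0,-0.001,0,0,0,0.4],[0,0,0,0,0,0,1],[0,0,0,0,0,0,1],[0,0,0,0,0,0,1],[0,0,-0.03,0,0,0,1],[0,0,-0.05,0,0,0,1],[0,0,-0.05,0,0,0,1],[0,0,-0.05,0,0,0,1],[0.025,-0.036,-0.02,0,0,0,1],[0.025,-0.036,0,0,0,0,1],[0.025,-0.036,0,0,0,0,1],[0.026,-0.034,0,0,0,0,1]]'
python3 -m inch '[[0,0,0,0,0,0,1],[0,0,0,0,0,0,1]]'
python3 - <<'E'
from h import *
p=vision.capture("wrist");im=p["pixels"];cv2.imwrite("pics/w4.png",im[:,:,::-1])
hsv=cv2.cvtColor(im,cv2.COLOR_RGB2HSV).astype(int);H,S,V=hsv[...,0],hsv[...,1],hsv[...,2]
for c in contours((H>105)&(H<125)&(S>150)): print("blue",c.mean(0).round(),fit(p,c,0.138))
print([(np.round(d["point"],4),d["conf"]) for d in models.spot_point("bottle","wrist")])
E
```

```text
t: 19.15
tcp_pos: [0.4459, 0.017, 0.249]
ee_rot: [2.222, 2.221, -0.0]
wrist_force: [1.1, 1.1, 1.1]
grip_width: 0.0857
finger_force: 0.0
t: 19.35
tcp_pos: [0.4472, 0.0163, 0.2497]
ee_rot: [2.219, 2.221, -0.001]
wrist_force: [0.3, -0.1, 1.1]
grip_width: 0.0856
finger_force: 0.0
blue [532. 458.] (array([ 0.6174, -0.1604]), 0.0115)
blue [315. 241.] (array([0.4471, 0.0167]), 0.0192)
[(array([ 4.481e-01,  2.050e-02, -1.000e-04]), 0.7)]
```

View pics/w4.png

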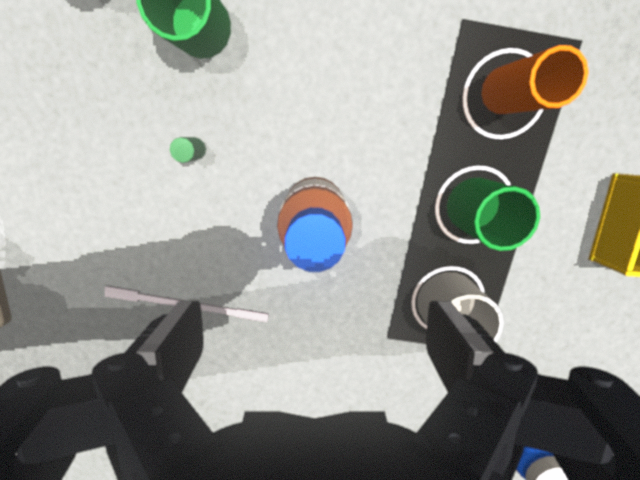

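All three cups stand in their rings. The bottle cap is centred between the jaws at (315,241).

```bash
python3 -m inch '[[0.001,0,0.04,0,0,0,1],[0,0,0.04,0,0,0,1],[0,0,0.03,0,0,0,1],[0,0,0.012,0,0,0,1],[0,0,0,0,0,0,1],[0,0,0,0,0,0,0.4],[0,0,0,0,0,0,0.2],[0,0,0,0,0,0,0.2],[0,0,0,0,0,0,0.2],[0,0,0,0,0,0,0.2]]' 60
python3 -m inch '[[0,0,-0.01,0,0,0,0.2],[0,0,-0.03,0,0,0,0.2],[0,0,-0.03,0,0,0,0.2],[0,0,-0.03,0,0,0,0.2],[0,0,-0.02,0,0,0,0.2],[0,0,0,0,0,0,0.2],[0,0,0,0,0,0,0.2]]'
python3 - <<'E'
from h import *
p=vision.capture("scene")
print([(np.round(d["point"],4),d["conf"]) for d in models.spot_point("bottle","scene")])
E
```

```text
t: 20.45
tcp_pos: [0.4483, 0.0171, 0.1287]
ee_rot: [2.22, 2.22, 0.002]
wrist_force: [-2.5, -0.7, 8.8]
grip_width: 0.0393
finger_force: 59.6
t: 21.15
tcp_pos: [0.4471, 0.0171, 0.2469]
ee_rot: [2.221, 2.221, -0.0]
wrist_force: [-0.1, -0.2, -4.6]
grip_width: 0.0393
finger_force: 61.9
[]
```

```bash
python3 -m inch '[[0.035,0.004,0,0,0,0,0.2],[0.035,0.004,0,0,0,0,0.2],[0.035,0.004,0,0,0,0,0.2],[0.035,0.004,0,0,0,0,0.2],[0.035,0.004,0,0,0,0,0.2],[0.035,0.004,0,0,0,0,0.2],[0.035,0.004,0,0,0,0,0.2],[0.035,0.004,0,0,0,0,0.2],[0.035,0.004,0,0,0,0,0.2],[0.035,0.003,0,0,0,0,0.2],[0,0,0.01,0,0,0,0.2],[0,0,0,0,0,0,0.2]]'
python3 -m inch '[[0,0,0,0,0,0,0.2],[0,0,0,0,0,0,0.2],[0,0,0,0,0,0,0.2]]'
python3 - <<'E'
from h import *
for cam in ["top","scene"]:
    p=vision.capture(cam)
    print([(np.round(d["point"],4),d["conf"]) for d in models.spot_point("bottle",cam)])
cv2.imwrite("pics/s2.png",p["pixels"][:,:,::-1])
E
```

```text
t: 22.45
tcp_pos: [0.4851, 0.3673, 0.2343]
ee_rot: [-2.218, -2.223, 0.007]
wrist_force: [-0.0, -0.7, -4.1]
grip_width: 0.0388
finger_force: 61.9
t: 22.75
tcp_pos: [0.487, 0.3662, 0.2376]
ee_rot: [2.223, 2.219, 0.0]
wrist_force: [-0.5, 0.3, -3.1]
grip_width: 0.0396
finger_force: 61.9
[(array([0.4857, 0.3658, 0.1069]), 0.67)]
[(array([0.4823, 0.3658, 0.1067]), 0.85), (array([0.6101, 0.0213, 0.0036]), 0.63)]
```

View pics/s2.png

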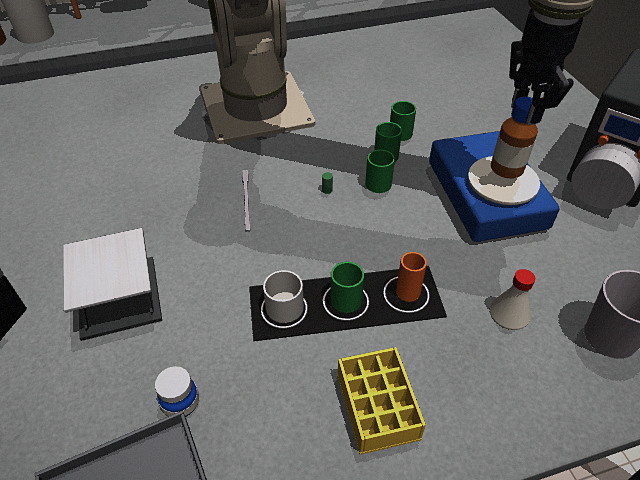

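The bottle hangs upright over the plate at (516,150), and the three cups are in their rings.

```bash
python3 -m inch '[[0.001,0,0.01,0,0,0,0.2],[0,0,0.006,0,0,0,0.2],[0,0,0.004,0,0,0,0.2],[0,0,0.002,0,0,0,0.2],[0,0,0,0,0,0,0.2],[0,0,0,0,0,0,0.2]]'
```

```text
t: 23.55
tcp_pos: [0.4865, 0.3683, 0.2155]
ee_rot: [2.221, 2.221, 0.0]
wrist_force: [-0.5, 0.5, -4.0]
grip_width: 0.0394
finger_force: 61.9
```

```bash
python3 -m inch '[[0,0,0.0015,0,0,0,0.2],[0,0,0.001,0,0,0,0.2],[0,0,0,0,0,0,0.2],[0,0,0,0,0,0,0.2]]'
```

```text
t: 23.95
tcp_pos: [0.4865, 0.3687, 0.2139]
ee_rot: [2.221, 2.221, 0.002]
wrist_force: [-1.2, -1.5, 5.0]
grip_width: 0.0389
finger_force: 62.8
```

Contact. Release, go up and move clear, then check.

```bash
python3 -m inch '[[0,0,0,0,0,0,0.6],[0,0,0,0,0,0,1],[0,0,0,0,0,0,1],[0,0,0,0,0,0,1],[0,0,-0.02,0,0,0,1],[0,0,-0.04,0,0,0,1],[0,0,-0.04,0,0,0,1],[-0.035,-0.01,0,0,0,0,1],[-0.035,-0.01,0,0,0,0,1],[-0.035,-0.01,0,0,0,0,1],[-0.035,-0.01,0,0,0,0,1],[0,0,0,0,0,0,1]]'
python3 - <<'E'
from h import *
for cam in ["top","scene"]:
    p=vision.capture(cam)
    for q in ["narrow_cup","middle_cup","wide_cup","bottle","flask","jar"]: print(q,[(np.round(d["point"],4).tolist(),round(d["conf"],2)) for d in models.spot_point(q,cam)])
cv2.imwrite("pics/s3.png",p["pixels"][:,:,::-1])
E
```

```text
t: 25.15
tcp_pos: [0.4468, 0.2235, 0.3129]
ee_rot: [2.226, 2.212, -0.002]
wrist_force: [0.7, -0.3, 0.1]
grip_width: 0.0855
finger_force: 0.0
narrow_cup [([0.6226, 0.1235, 0.0031], 0.96)]
middle_cup [([0.343, 0.1807, -0.0006], 0.88), ([0.6063, 0.0218, 0.0078], 0.73), ([0.2662, 0.2258, 0.0026], 0.61), ([0.5899, -0.0852, 0.005], 0.31)]
wide_cup [([0.5913, -0.0866, 0.0029], 0.89)]
bottle []
flask [([0.7102, 0.2697, 0.0048], 0.55)]
jar [([0.7037, -0.2788, 0.0042], 0.7), ([0.623, 0.1231, 0.0044], 0.36)]
narrow_cup [([0.6188, 0.1231, 0.0025], 0.55)]
middle_cup [([0.267, 0.2281, -0.0033], 0.91), ([0.2067, 0.2887, -0.0003], 0.91), ([0.6088, 0.02, 0.0043], 0.76), ([0.345, 0.178, 0.0042], 0.64)]
wide_cup [([0.591, -0.0867, 0.0057], 0.83)]
bottle [([0.484, 0.367, 0.0797], 0.86)]
flask [([0.7081, 0.2659, 0.0029], 0.61)]
jar [([0.7061, -0.2748, 0.0003], 0.78)]
```

View pics/s3.png

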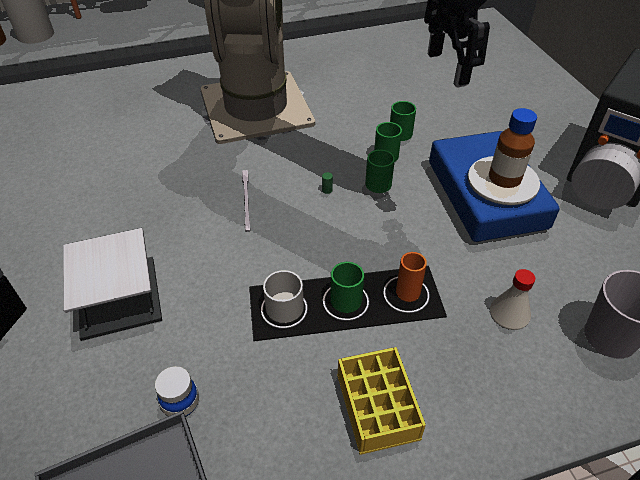

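The cups stand in their rings at (283,300), (347,290) and (411,278). The bottle is upright in the middle of the plate at (512,150), the gripper is clear, and the flask and jar haven't moved.

```bash
python3 -m inch '[[0,0,0,0,0,0,1],[0,0,0,0,0,0,1]]' && python3 -c "
from rig import env
print(env.sign_off())"
```

```text
t: 26.05
tcp_pos: [0.4464, 0.2282, 0.3128]
ee_rot: [2.221, 2.221, 0.0]
wrist_force: [-0.0, 0.3, -0.4]
grip_width: 0.0853
finger_force: 0.0
the job is handed in; nothing more can be done
None
```

I handed the job in at about 26 s: by the last camera check each cup stands in its own ring, the bottle stands upright in the middle of the stirrer plate, the flask and jar have not moved, and the gripper is open and clear; the sign-off returned no verdict.

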